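Lamp dimmer in the desk drawer

ROBOT

A 6-joint arm with a two-finger parallel gripper is mounted at the origin on the work surface. World frame = base frame: x ahead of the robot, y to its left, z up, the work surface at z = 0. Lengths are in m, angles in rad, forces in N, time in s.
With the tool pointing down it reaches from about 0.425 to 0.95 m from the base axis. Payload 3.5 kg.
Tool frame: the origin (TCP) lies between the finger pads; the fingertips stand 19 mm ahead of it and the grasp point (between the pads) is the TCP; z points along the fingers, y is the line along which they close (so a half turn about z gives the same grasp; the last joint's range is limited). The gripper opens to 85 mm and grips with 20 to 120 N. Pads are 22 mm wide; open, the fingers measure 114 mm over their backs; the gripper's body (76 mm by 85 mm) begins 54 mm behind the grasp point. The pads swing forward as they close: fully open they stand 13 mm farther back than shut.
Start: joints at [0.966, 0.286, 1.577, -0, 1.279, -0.15], TCP at [0.296, 0.606, 0.25] pointing down, gripper open.
Joint ranges: [-2.77, 2.77], [-0.9, 2.22], [0.21, 2.48], [-1.53, 4.67], [0.24, 2.81], [-2.84, 2.84]. Speed limits (rad/s): [2.79, 2.79, 3.14, 3.14, 3.14, 3.14].

INTERFACE

Orientations are given as a unit quaternion [x, y, z, w].
In Python, from plant import monitor, eyes, ctrl gives the robot as it stands.
- The arm moves only by the shell command python3 -m handwheel 'ROWS' [FORCE]. ROWS is JSON, a list of rows, each a list of 7 numbers: the shift along the tool's x, y, z in units of 40 cm (1.0 is 40 cm), then the turn, a rotation vector about the tool's x, y, z in units of pi rad (1.0 is pi rad), then the opening, from -1 (shut) to 1 (fully open). A call has 1 to 12 rows; each row is the pose to reach, as a shift and turn from the pose commanded when the call began, along the tool's axes at that moment, turning the shorter way round; what a row does not reach only later rows make up. A row lasts 1/8 s, in which the tool goes at most 62.5 mm and 10.7 degrees, less where a joint would pass 70% of its speed; a pose out of reach is approached as far as the arm can. A call with a number of a shift or a turn outside -1 to 1 is refused whole. A call with a gripper value outside its range is refused whole. The fingers move at their own pace and stop on an object; FORCE is the grip in N (left out, the last holds). Time passes only in rows, so rows that repeat a pose let the fingers close. It gives the time, the measured TCP pose, the force, the opening and the grip force at its end, in the units of the state.
- monitor.get_state(): the state, without advancing time (a new reading comes with each control period).
- eyes.read_camera(name): name is "scene" or "top" or "wrist"; returns the picture (480x640x3 uint8, red, green, blue); there is no depth.
- eyes.camera_params(name): a dict with "K" (3x3 intrinsics, pixels), "R" (3x3) and "t" (3): a world point X has camera coordinates R X + t. Camera axes: x right, y down, z forward; pixel columns grow to the right and rows downward; lengths in m; the calibration is good to about 2 mm. A picture is of the moment at which its call begins: read the wrist's pose just before it. camera_params takes no time and is no camera call; for the wrist camera it gives the pose at the moment of the call.
- ctrl.sign_off(): hands the job in; it is judged then, once.
The state is a dict: "time": time; "qpos": joint angles; "dq": joint speeds; "joint_efforts": joint torques, N m; "eef_pos": TCP position; "tcp_rot": TCP orientation; "contact_force": force on the tool from outside, world axes, zero at the start; "wrist_torque": the same for the moment, N m; "opening": opening from 0.0 (shut) to 1.0 (fully open); "finger_force": force on a finger pad.
Only numpy, scipy, OpenCV 4.12 (cv2) and the standard library are available. Lean on these libraries where they do the work, as an engineer would, in place of code of your own. Each camera call takes 0.05 s, during which the arm holds its last target. There are 200 camera calls.

TASK

Switch the desk lamp off at its dimmer, which lies in the drawer under the router: first take the steel tumbler out of the drawer's way, so that the drawer never bumps it, and stand it upright on the bare desk, then pull the drawer all the way open by its bar handle and turn the dial with the long pointer fully anticlockwise to its end stop. Push the drawer fully shut again. Do not touch the plain round knob beside the dimmer, and leave everything else on the desk where it is.

Things in the scene. Friction and masses are not known exactly. Their poses are not given: they have to be found in the camera images.
- drawer_unit: White desktop unit with one drawer, fixed, 210 deep x 320 wide x 110 high. Origin: centre of the underside, on the desk; x from front to back, y along the width, z up. Shut, the drawer's front face lies at x = -105; it slides to -x. A black router (200 wide, 32 high, two stub antennas up to 238 above the desk) sits fixed on top, its front edge 90 behind the drawer front.
- drawer (a joint): How far the drawer is out, m: 0 shut, 0.145 fully out; friction 3 N. Front panel 314 wide, 15 thick, 15 to 98 above the desk. Open tray behind it: inside 165 x 278, walls 6 thick, top 74 above the desk. In it lies a fixed grey console (120 x 165, top 54 above the desk) with two dials; charger block, carton and eraser fixed beside it, none above 52.
- drawer_handle (a point): Middle of the drawer's round steel bar handle: bar 11 thick, 120 long along the unit's y, axis 76 above the desk and 35 in front of the front face (so a 29 mm gap behind it). Moves with the drawer.
- dimmer_axis (a point): On the axis of the lamp dimmer, the dial with the long pointer: hub 26 across and one black fin, 9 thick, reaching 40 from the axis to one side, 60 to 81 above the desk. This point: 70 above the desk; its -x points along the fin, z up. It lies 73.5 behind the drawer's front face and 22 to the unit's +y side of the middle; reachable only with the drawer open.
- dimmer (a joint): Dimmer angle, rad, positive clockwise from above: 0 is the anticlockwise end stop (lamp off), where the fin points straight at the drawer front (the unit's -x); 4.6 the clockwise stop. Friction torque about 0.04 Nm; it stays where it is left.
- volume: The other dial, a plain round knob 28 across and 18 high (top 74 above the desk), 82 mm to the -y side of the dimmer (the fin can sweep to within 28 mm of it). Origin: centre of its underside, 56 above the desk. Not to be touched.
- tumbler: Loose steel tumbler, open on top, 64 across at the rim, slightly narrower below, 90 high, about 0.25 kg; stands on the desk in front of the drawer. Origin: centre of its underside, z up.
- plant: Bystander: potted plant, pot 76 across, foliage about 95 across, 150 high. Origin: centre of the underside.
- handset: Bystander: white cordless telephone leaning in its cradle; cradle 90 x 75, height 160. Origin: centre of the underside.
- notebook: Bystander: grey notebook lying flat, 154 (x) x 214 (y) x 16. Origin: centre of the underside.
- smartphone: Bystander: smartphone lying flat, 75 (x) x 150 (y) x 9. Origin: centre of the underside.
- mug: Bystander: white mug 82 across, 95 high, handle on its +y side. Origin: centre of the underside.
- stapler: Bystander: steel and black stapler 135 (x) x 36 (y) x 52. Origin: centre of the underside.
Things that resemble listed ones, but are neither listed nor needed, are in the scene too. Leave any green or orange look-alike of the tumbler alone.

How it is judged:
By the outcome, as a careful person would: the job done as asked, in the order asked, and still so for the second after the job is handed in, with the robot touching nothing.
It also fails if it takes over 67 s, if anything falls off the work surface, if the arm or the gripper's body presses on something with over 40 N, if the wrist force passes 120 N, or if a joint passes its speed limit or range.

## Working session

There is one attempt and no reset: what is moved stays moved. The work goes in short steps, Python scripts to look and compute and a shell command to move; the robot and the scene stay as the last step left them, time stands still between calls to the robot, and variables do not carry over. Pictures are saved under pics/ and viewed, at most 13 in all, crops included, and the job is handed in when it is done.

```bash
mkdir -p pics; ls
python3 - <<'E'
from plant import monitor, eyes, ctrl
import cv2, numpy as np, json
s=monitor.get_state(); print(s)
P={}
for n in ["scene","top"]:
    im=eyes.read_camera(n); cv2.imwrite(f"pics/{n}0.png",im[:,:,::-1]); p=eyes.camera_params(n); print(n,p)
E
```

```text
pics
{'time': 0.0, 'qpos': array([ 9.66021129e-01,  2.87225116e-01,  1.57817840e+00,  8.48854902e-06,
        1.27860293e+00, -1.49996066e-01]), 'dq': array([ 0.00076928,  0.00020782, -0.00078307,  0.0003524 , -0.0011189 ,
        0.00139288]), 'joint_efforts': array([-3.11603198e-04, -4.05990529e+01, -2.92619294e+01, -1.41745472e-04,
        5.91144111e-03,  7.72647098e-06]), 'eef_pos': array([0.29611984, 0.60589651, 0.24890673]), 'tcp_rot': array([ 2.25436089e-01,  9.74257211e-01, -1.12046848e-03, -4.48506709e-04]), 'contact_force': array([ 0.80403357, -0.04584642,  0.25796278]), 'wrist_torque': array([-0.03613253, -0.00523528,  0.02220845]), 'finger_force': 0.0, 'opening': 0.997455266935462}
scene {'K': array([[550.1852387 ,   0.        , 321.48379886],
       [  0.        , 550.1852387 , 239.42298866],
       [  0.        ,   0.        ,   1.        ]]), 'R': array([[-0.72404311,  0.68968409, -0.00987075],
       [ 0.42477428,  0.43456965, -0.79417632],
       [-0.54344124, -0.57921074, -0.60760722]]), 't': array([ 0.40066825, -0.17842105,  1.8302957 ])}
top {'K': array([[502.28958917,   0.        , 320.52160105],
       [  0.        , 502.28958917, 244.09448679],
       [  0.        ,   0.        ,   1.        ]]), 'R': array([[ 0.00315054, -0.99999449, -0.0010439 ],
       [-0.98555311, -0.00292827, -0.16934135],
       [ 0.16933736,  0.00156233, -0.98555691]]), 't': array([0.01117526, 0.56601748, 1.58780359])}
```

View pics/scene0.png

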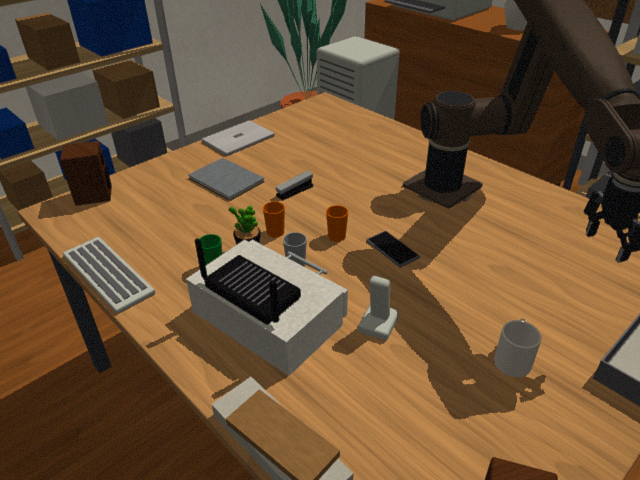

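View pics/top0.png

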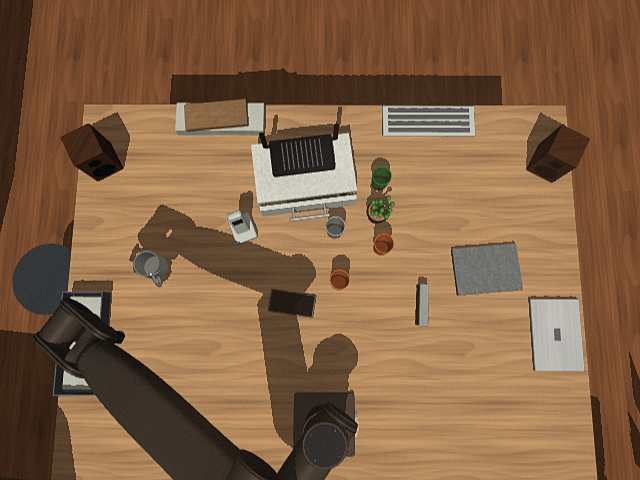

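The scene view shows the tumbler at about (295,245) and the handle at (305,262). In the top view the tumbler is at (335,226), the handle runs from (291,214) to (328,212), and the unit's front edge is near y≈208. Orange cups stand at (383,243) and (340,279), the plant at (380,210).

```bash
cat > h.py <<'E'
from plant import monitor, eyes, ctrl
import numpy as np, cv2
from scipy.spatial.transform import Rotation as Ro
def ray(p,uv):
    d=p["R"].T@np.linalg.inv(p["K"])@np.array([*uv,1.]); return -p["R"].T@p["t"], d/np.linalg.norm(d)
def onz(p,uv,z):
    o,d=ray(p,uv); return o+d*(z-o[2])/d[2]
def tri(a):
    A=np.zeros((3,3));b=np.zeros(3)
    for p,uv in a:
        o,d=ray(p,uv);M=np.eye(3)-np.outer(d,d);A+=M;b+=M@o
    X=np.linalg.solve(A,b); return X
def proj(p,X):
    c=p["K"]@(p["R"]@np.asarray(X,float)+p["t"]); return c[:2]/c[2]
def shift(target,R=None):
    "tool-axis shift in units of 40cm, and turn in pi, from current measured pose"
    s=monitor.get_state(); R0=Ro.from_quat(s["tcp_rot"])
    v=R0.inv().apply(np.asarray(target)-s["eef_pos"])/.4
    r=(R0.inv()*R).as_rotvec()/np.pi if R is not None else np.zeros(3)
    return np.round(np.r_[v,r],4)
E
python3 - <<'E'
from h import *
p=eyes.camera_params("top"); q=eyes.camera_params("scene")
np.set_printoptions(precision=3,suppress=True)
for n,uv,z in [("tumbler rim",(335,226),.045),("h l",(291,215),.076),("h r",(328,211),.076),("unit fl",(259,210),.11),("fr",(357,190),.11),("bl",(252,145),.11),("br",(352,125),.11),("orange1",(383,243),.05),("orange2",(340,279),.05),("plant",(380,208),.07),("handset",(241,228),.05),("phone",(292,302),.009),("mug",(150,265),.05)]:
    print(n,onz(p,uv,z))
print("tumbler tri", tri([(p,(335.5,220)),(q,(295,238))]))
t=cv2.imread("pics/top0.png")[165:265,225:405]; s=cv2.imread("pics/scene0.png")[190:310,240:400]
t=cv2.resize(t,(720,400),interpolation=2); cv2.imwrite("pics/c1.png",t)
E
```

```text
tumbler rim [ 0.627 -0.034  0.045]
h l [0.656 0.109 0.076]
h r [ 0.67  -0.011  0.076]
unit fl [0.664 0.208 0.11 ]
fr [ 0.731 -0.103  0.11 ]
bl [0.881 0.236 0.11 ]
br [ 0.95  -0.089  0.11 ]
orange1 [ 0.57 -0.19  0.05]
orange2 [ 0.452 -0.05   0.05 ]
plant [ 0.682 -0.18   0.07 ]
handset [0.618 0.273 0.05 ]
phone [0.38  0.106 0.009]
mug [0.495 0.564 0.05 ]
tumbler tri [ 0.63  -0.029  0.102]
```

View pics/c1.png

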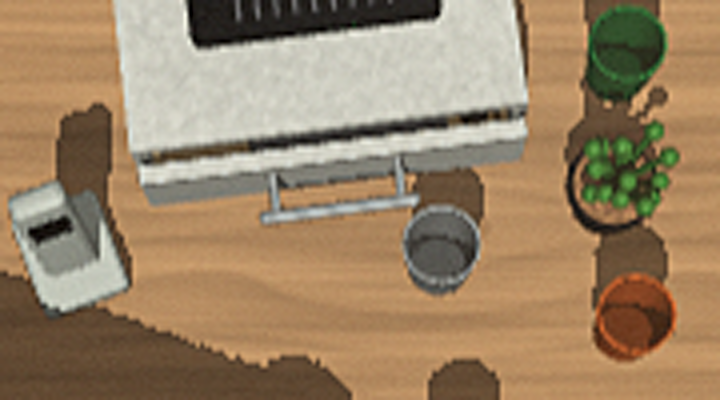

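Crop (×4, offset 225,165): the tumbler rim is centred at (441,236). The handle bar runs from (265,216) to (416,200), and the panel's upper front edge from (145,187) to (527,147). The bar's right end nearly meets the rim, so I'll close the fingers across that direction.

Run:
```python
from h import *
np.set_printoptions(precision=4,suppress=True)
p=eyes.camera_params("top"); q=eyes.camera_params("scene")
g=lambda u,v:(225+(u-1.5)/4,165+(v-1.5)/4)
print("rim",onz(p,g(441.5,237),.09), tri([(p,g(441.5,237)),(q,(295,241))]))
a=onz(p,g(265,216),.076);b=onz(p,g(416,200),.076);print("handle",a,b,np.linalg.norm(a-b),np.degrees(np.arctan2(*(a-b)[:2])))
a=onz(p,g(145,187),.098);b=onz(p,g(527,147),.098);print("panel",a,b,np.linalg.norm(a-b),np.degrees(np.arctan2(*(a-b)[:2])))
y=np.array([-.55,.835,0]);y/=np.linalg.norm(y);z=np.array([0,0,-1.]);x=np.cross(y,z)
R=Ro.from_matrix(np.c_[x,y,z])
print(shift([.52,.0,.33],R))
```

```text
rim [ 0.6245 -0.0332  0.09  ] [ 0.6232 -0.0312  0.0869]
handle [0.6444 0.1089 0.076 ] [ 0.658 -0.013  0.076] 0.12266484964801845 -6.363505548812664
panel [0.6629 0.2036 0.098 ] [ 0.6966 -0.1016  0.098 ] 0.3070573766457444 -6.311596453988844
[-1.1681 -1.1154 -0.2003 -0.0006 -0.0004 -0.3302]
```

```bash
python3 -m handwheel '[[-0.6,-0.6,-0.2,0,0,0,1],[-0.6,-0.6,-0.2,0,0,0,1],[-0.6,-0.6,-0.2,0,0,0,1],[-0.6,-0.6,-0.2,0,0,0,1],[-0.6,-0.6,-0.2,0,0,0,1],[-0.6,-0.6,-0.2,0,0,0,1],[-0.6,-0.6,-0.2,0,0,0,1]]' && python3 -m handwheel '[[-0.568,-0.515,0,0,0,-0.33,1],[-0.568,-0.515,0,0,0,-0.33,1],[-0.568,-0.515,0,0,0,-0.33,1],[-0.568,-0.515,0,0,0,-0.33,1],[-0.568,-0.515,0,0,0,-0.33,1],[-0.568,-0.515,0,0,0,-0.33,1],[-0.568,-0.515,0,0,0,-0.33,1],[-0.568,-0.515,0,0,0,-0.33,1]]'
python3 - <<'E'
from h import *
s=monitor.get_state();print(s["time"],s["eef_pos"],s["tcp_rot"],s["qpos"])
p=eyes.camera_params("wrist");im=eyes.read_camera("wrist");cv2.imwrite("pics/w1.png",im[:,:,::-1])
import pickle;pickle.dump(p,open("w1.pkl","wb"));print(-p["R"].T@p["t"],p["R"][2])
E
```

```text
time: 0.98
eef_pos: [0.4075, 0.2836, 0.331]
tcp_rot: [0.227, 0.974, 0.0, 0.001]
contact_force: [-0.0, 0.1, -0.8]
opening: 0.995
finger_force: 0.0
time: 1.98
eef_pos: [0.52, 0.0018, 0.3296]
tcp_rot: [-0.287, 0.958, 0.001, -0.001]
contact_force: [0.0, -0.1, -0.4]
opening: 0.998
finger_force: 0.0
1.975 [0.52002544 0.0017902  0.32963091] [-2.86638959e-01  9.58038309e-01  6.73062094e-04 -5.03715223e-04] [-1.92150873e-01 -1.12137455e-01  1.85904918e+00  7.35630792e-04
  1.39619826e+00 -2.34450922e+00]
[ 0.45110366 -0.04334664  0.45350764] [ 0.26485241  0.17575348 -0.94813708]
```

View pics/w1.png

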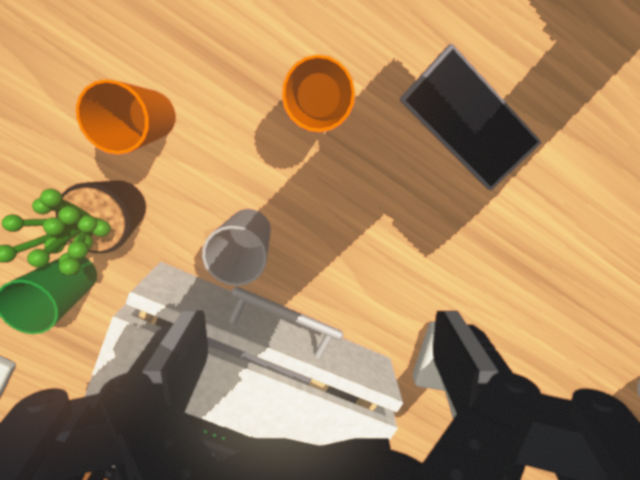

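Wrist view: the tumbler rim is centred near (235,255). The handle bar runs from (235,291) to (340,334).

Run:
```python
from h import *
import pickle
np.set_printoptions(precision=4,suppress=True)
p=eyes.camera_params("top"); w=pickle.load(open("w1.pkl","rb"))
g=lambda u,v:(225+(u-1.5)/4,165+(v-1.5)/4)
print("rim",onz(w,(235,255),.09), tri([(p,g(441.5,237)),(w,(235,255))]))
for a,b in [((340,334),(265,216)),((235,291),(416,200))]: print("handle",onz(w,a,.076),tri([(w,a),(p,g(*b))]))
X=tri([(p,g(441.5,237)),(w,(235,255))])
print("orange2",onz(w,(318,92),.09),"orange1",onz(w,(113,117),.09))
print(shift([.625,-.032,.2]),shift([.625,-.032,.055]))
```

```text
rim [ 0.6169 -0.0337  0.09  ] [ 0.6308 -0.0335  0.0599]
handle [0.6415 0.1091 0.076 ] [0.6442 0.1098 0.0725]
handle [ 0.659  -0.0132  0.076 ] [ 0.6574 -0.0132  0.0787]
orange2 [ 0.4453 -0.0482  0.09  ] orange1 [ 0.5618 -0.1878  0.09  ]
[-0.1727 -0.2157  0.3243  0.      0.      0.    ] [-0.1729 -0.2161  0.6868  0.      0.      0.    ]
```

```bash
python3 -m handwheel '[[-0.16,-0.212,0.25,0,0,0,1],[-0.16,-0.212,0.25,0,0,0,1],[-0.16,-0.212,0.25,0,0,0,1],[-0.16,-0.212,0.4,0,0,0,1],[-0.16,-0.212,0.5,0,0,0,1],[-0.16,-0.212,0.6,0,0,0,1],[-0.16,-0.212,0.65,0,0,0,1],[-0.16,-0.212,0.687,0,0,0,1],[-0.16,-0.212,0.687,0,0,0,1]]' 30 && python3 -m handwheel '[[0,0,0,0,0,0,-1],[0,0,0,0,0,0,-1],[0,0,0,0,0,0,-1],[0,0,0,0,0,0,-1],[0,0,0,0,0,0,-1],[0,0,0,0,0,0,-1],[0,0,0,0,0,0,-1],[0,0,0,0,0,0,-1]]' 30
```

```text
time: 3.15
eef_pos: [0.6203, -0.0347, 0.0553]
tcp_rot: [-0.287, 0.958, 0.0, -0.0]
contact_force: [-0.8, 0.3, 0.5]
opening: 1.001
finger_force: 0.0
time: 4.15
eef_pos: [0.6215, -0.0352, 0.0578]
tcp_rot: [-0.287, 0.958, -0.001, 0.001]
contact_force: [-2.6, 1.9, 5.9]
opening: 0.707
finger_force: 25.1
```

```bash
python3 -m handwheel '[[0,0,-0.05,0,0,0,-1],[0,0,-0.15,0,0,0,-1],[0,0,-0.3,0,0,0,-1],[0,0,-0.32,0,0,0,-1],[-0.02,0.1,-0.32,0,0,0,-1],[-0.04,0.22,-0.32,0,0,0,-1],[-0.07,0.36,-0.32,0,0,0,-1],[-0.1,0.5,-0.32,0,0,0,-1],[-0.12,0.64,-0.32,0,0,0,-1],[-0.15,0.78,-0.32,0,0,0,-1],[-0.17,0.9,-0.32,0,0,0,-1],[-0.18,0.958,-0.32,0,0,0,-1]]' 30 && python3 -m handwheel '[[0,0,0,0,0,0,-1],[0,0,0.1,0,0,0,-1],[0,0,0.2,0,0,0,-1],[0,0,0.28,0,0,0,-1],[0,0,0.3,0,0,0,-1],[0,0,0.31,0,0,0,-1],[0,0,0.315,0,0,0,-1],[0,0,0.315,0,0,0,-1]]' 30
```

```text
time: 5.65
eef_pos: [0.4675, 0.3261, 0.1819]
tcp_rot: [-0.288, 0.958, -0.0, -0.001]
contact_force: [0.6, 0.9, -3.3]
opening: 0.705
finger_force: 27.6
time: 6.65
eef_pos: [0.4707, 0.3248, 0.0588]
tcp_rot: [-0.287, 0.958, 0.0, 0.001]
contact_force: [-0.4, -0.5, -3.2]
opening: 0.709
finger_force: 27.5
```

```bash
python3 -m handwheel '[[0,0,0.003,0,0,0,-1],[0,0,0.006,0,0,0,-1],[0,0,0.006,0,0,0,-1]]' 30 && python3 -m handwheel '[[0,0,0,0,0,0,0.6],[0,0,0,0,0,0,0.8],[0,0,0,0,0,0,1],[0,0,0,0,0,0,1],[0,0,0,0,0,0,1],[0,0,-0.1,0,0,0,1],[0,0,-0.25,0,0,0,1],[0,0,-0.4,0,0,0,1],[0,0,-0.5,0,0,0,1],[0,0,-0.55,0,0,0,1]]'
python3 - <<'E'
from h import *
np.set_printoptions(precision=4,suppress=True)
y=np.array([.994,.11,0]);y/=np.linalg.norm(y);z=np.array([0,0,-1.])
for k in (1,-1):
    x=np.cross(k*y,z); R=Ro.from_matrix(np.c_[x,k*y,z]); print(k,shift([.651,.048,.2],R))
print(monitor.get_state()["qpos"])
p=eyes.camera_params("top");im=eyes.read_camera("top");cv2.imwrite("pics/t2.png",cv2.resize(im[140:320,140:420,::-1],(784,504),interpolation=2))
E
```

```text
time: 7.02
eef_pos: [0.4712, 0.3253, 0.0578]
tcp_rot: [-0.287, 0.958, 0.0, 0.001]
contact_force: [-2.5, 0.0, 6.4]
opening: 0.706
finger_force: 26.7
time: 8.28
eef_pos: [0.4706, 0.3249, 0.2782]
tcp_rot: [-0.287, 0.958, 0.0, 0.002]
contact_force: [-0.2, -1.1, 0.2]
opening: 0.999
finger_force: 0.0
1 [ 0.0047 -0.826   0.196   0.0013  0.0011  0.6502]
-1 [ 0.0047 -0.826   0.196  -0.001   0.0012 -0.3498]
[ 0.4268  0.0366  1.8077  0.      1.2927 -1.7259]
```

View pics/t2.png

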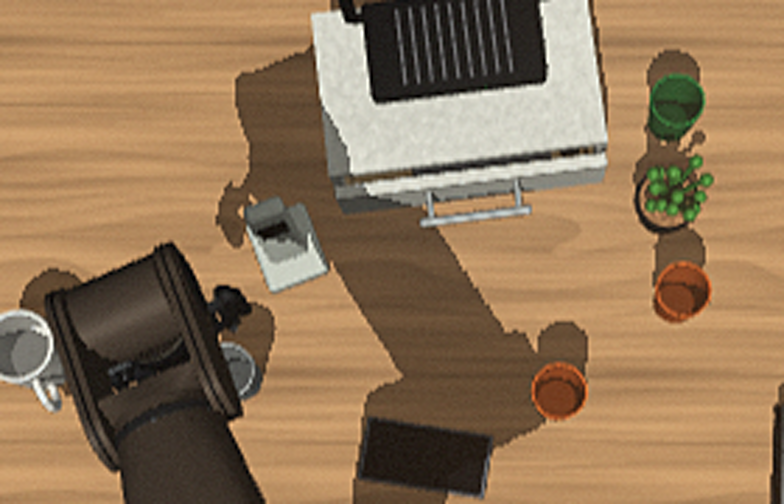

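The tumbler stands at (240,370) in the crop, clear of everything, and the area in front of the drawer is empty. Next I go above the handle.

```bash
python3 -m handwheel '[[0.005,-0.826,0,0,0,0.65,-0.3],[0.005,-0.826,0,0,0,0.65,-0.3],[0.005,-0.826,0,0,0,0.65,-0.3],[0.005,-0.826,0,0,0,0.65,-0.3],[0.005,-0.826,0,0,0,0.65,-0.3],[0.005,-0.826,0,0,0,0.65,-0.3],[0.005,-0.826,0,0,0,0.65,-0.3],[0.005,-0.826,0,0,0,0.65,-0.3],[0.005,-0.826,0.196,0,0,0.65,-0.3],[0.005,-0.826,0.196,0,0,0.65,-0.3],[0.005,-0.826,0.196,0,0,0.65,-0.3],[0.005,-0.826,0.196,0,0,0.65,-0.3]]' 40
python3 - <<'E'
from h import *
np.set_printoptions(precision=4,suppress=True)
s=monitor.get_state();print(Ro.from_quat(s["tcp_rot"]).as_matrix(),s["opening"],s["qpos"])
y=np.array([.994,.11,0]);y/=np.linalg.norm(y);z=np.array([0,0,-1.])
R=Ro.from_matrix(np.c_[np.cross(y,z),y,z])
w=eyes.camera_params("wrist");im=eyes.read_camera("wrist");cv2.imwrite("pics/w2.png",im[:,:,::-1])
import pickle;pickle.dump(w,open("w2.pkl","wb"))
print(shift([.651,.048,.074],R), proj(w,[.644,.109,.076]),proj(w,[.658,-.013,.076]))
E
```

```text
time: 9.82
eef_pos: [0.6486, 0.0474, 0.1937]
tcp_rot: [0.666, 0.746, -0.001, -0.002]
contact_force: [-1.0, 0.1, 0.4]
opening: 0.348
finger_force: 0.0
[[-0.1123  0.9937 -0.0046]
 [ 0.9937  0.1123  0.0004]
 [ 0.0009 -0.0045 -1.    ]] 0.3483874273522666 [-0.0828  0.2839  1.6862 -0.      1.1761 -0.1953]
[ 0.0007  0.0059  0.3017 -0.001  -0.0002  0.001 ] [325.5697 137.0553] [325.1399 318.6648]
```

View pics/w2.png

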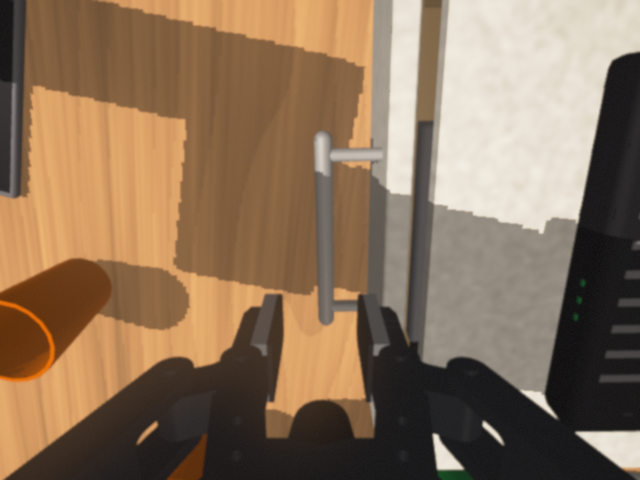

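The bar appears from (322,137) to (326,320), which matches the projected points to about 2 px. I can go down and grip.

```bash
python3 -m handwheel '[[0,0.005,0.1,0,0,0,-0.3],[0,0.005,0.18,0,0,0,-0.3],[0,0.005,0.25,0,0,0,-0.3],[0,0.005,0.3,0,0,0,-0.3],[0,0.005,0.3,0,0,0,-0.3],[0,0.005,0.3,0,0,0,-1],[0,0.005,0.3,0,0,0,-1],[0,0.005,0.3,0,0,0,-1],[0,0.005,0.3,0,0,0,-1],[0,0.005,0.3,0,0,0,-1]]' 40
```

```text
time: 11.12
eef_pos: [0.652, 0.0476, 0.0771]
tcp_rot: [0.667, 0.745, 0.0, 0.0]
contact_force: [0.1, 0.1, 1.3]
opening: 0.111
finger_force: 39.1
```

```bash
python3 -m handwheel '[[0,-0.03,0,0,0,0,-1],[0,-0.08,0,0,0,0,-1],[0,-0.14,0,0,0,0,-1],[0,-0.2,0,0,0,0,-1],[0,-0.26,0,0,0,0,-1],[0,-0.31,0,0,0,0,-1],[0,-0.34,0,0,0,0,-1],[0,-0.355,0,0,0,0,-1],[0,-0.362,0,0,0,0,-1],[0,-0.368,0,0,0,0,-1],[0,-0.368,0,0,0,0,-1]]' 40
```

```text
time: 12.5
eef_pos: [0.516, 0.0297, 0.0773]
tcp_rot: [0.668, 0.744, 0.01, 0.014]
contact_force: [38.2, -1.7, -33.1]
opening: 0.111
finger_force: 38.7
```

```bash
python3 -m handwheel '[[0,0.01,0,0,0,0,-1],[0,0.01,0,0,0,0,-1]]' 40
python3 - <<'E'
from h import *
im=eyes.read_camera("top");a=cv2.resize(im[150:310,220:400,::-1],(720,640),interpolation=2)[:600]
w=eyes.read_camera("scene");b=cv2.resize(w[190:340,200:400,::-1],(800,600),interpolation=2)
cv2.imwrite("pics/c3.png",np.hstack([cv2.resize(a,(400,333)),cv2.resize(b,(400,333))]))
E
```

```text
time: 12.75
eef_pos: [0.5162, 0.0297, 0.0772]
tcp_rot: [0.667, 0.745, 0.005, 0.009]
contact_force: [22.7, -5.7, -19.7]
opening: 0.112
finger_force: 39.7
```

View pics/c3.png

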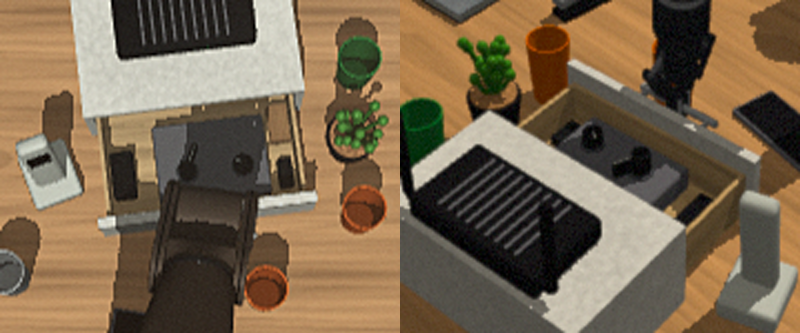

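The drawer is open. The left picture shows the dimmer hub near (187,170) with its fin pointing up to (193,145), away from the robot. The round knob is at (242,163), and the panel's front corners are at (100,222) and (315,195). The fin therefore has to sweep about half a turn through the unit's +y side, away from the knob. The orange cup has not moved.

```bash
python3 -m handwheel '[[0,0.006,0,0,0,0,-1],[0,0.006,0,0,0,0,-0.3],[0,0.006,0,0,0,0,-0.3],[0,0.006,0,0,0,0,-0.3],[0,0.006,-0.1,0,0,0,-0.3],[0,0.006,-0.25,0,0,0,-0.3],[0,0.006,-0.38,0,0,0,-0.3],[0,0.006,-0.4,0,0,0,-0.3]]' 40
python3 - <<'E'
from h import *
import pickle
np.set_printoptions(precision=4,suppress=True)
s=monitor.get_state();print(Ro.from_quat(s["tcp_rot"]).as_matrix())
w=eyes.camera_params("wrist");im=eyes.read_camera("wrist");cv2.imwrite("pics/w3.png",im[:,:,::-1])
pickle.dump(w,open("w3.pkl","wb"))
p=eyes.camera_params("top");tm=eyes.read_camera("top");cv2.imwrite("pics/t3.png",tm[:,:,::-1])
c=lambda u,v:(220+u*.45,150+v*.45)
print(onz(p,c(100,222),.098),onz(p,c(315,195),.098))
d=np.array([-.9939,-.11,0])
for out in (.137,.145):
    h=np.array([.651,.048,.076])+d*out; ax=h-d*(.035+.0735)+.022*np.array([-.11,.9939,0])
    print(out,h,ax,proj(w,h),proj(w,[*ax[:2],.081]))
E
```

```text
time: 13.85
eef_pos: [0.5138, 0.032, 0.242]
tcp_rot: [0.667, 0.745, 0.003, 0.004]
contact_force: [0.3, -0.4, 0.6]
opening: 0.351
finger_force: 0.0
[[-0.1107  0.9938  0.0091]
 [ 0.9939  0.1107 -0.0011]
 [-0.0021  0.0089 -1.    ]]
[0.5384 0.1877 0.098 ] [ 0.5782 -0.1175  0.098 ]
0.137 [0.5148 0.0329 0.076 ] [0.6203 0.0667 0.076 ] [320.0689 213.2155] [468.3596 185.7571]
0.145 [0.5069 0.0321 0.076 ] [0.6123 0.0659 0.076 ] [309.5332 213.2396] [457.4642 185.7756]
```

View pics/w3.png

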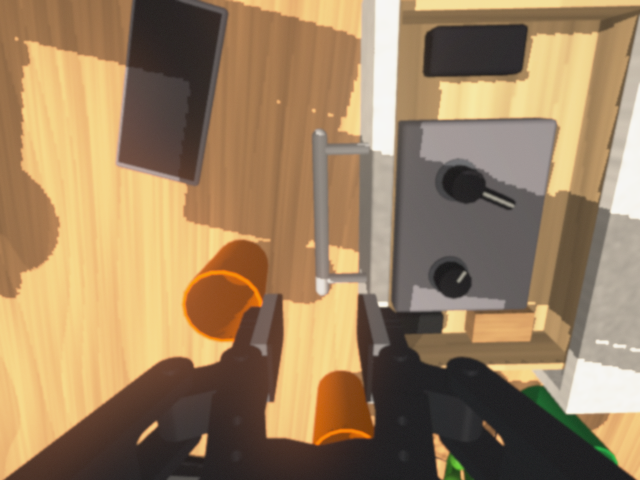

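Run:
```python
from h import *
import pickle
np.set_printoptions(precision=4,suppress=True)
w2=pickle.load(open("w2.pkl","rb"));w3=pickle.load(open("w3.pkl","rb"));p=eyes.camera_params("top")
ux=np.array([.9939,.11,0]);uy=np.array([-.11,.9939,0])
h0=np.array([.651,.048,0])
f=lambda X:np.array([(X-h0)@ux-.035,(X-h0)@uy])   # (behind initial front face, lateral)
print("w2 panel front",f(onz(w2,(390,150),.098)),"panel rear",f(onz(w2,(420,150),.098)),"housing front",f(onz(w2,(443,100),.11)))
g=lambda u,v:(225+(u-1.5)/4,165+(v-1.5)/4)
print("top housing front",f(onz(p,g(140,152),.11)),f(onz(p,g(527,107),.11)),"back",f(onz(p,(252,145),.11)),f(onz(p,(352,125),.11)))
print("w3 housing", f(onz(w3,(571,412),.11)),"hub",onz(w3,(466,184),.081),"vol",onz(w3,(453,279),.074),"fin tip",onz(w3,(513,206),.081),"handle",onz(w3,(320.5,213),.076))
im=cv2.imread("pics/w3.png")[130:330,390:560]
k=cv2.inRange(im,(0,0,0),(45,45,45)); n,l,st,c=cv2.connectedComponentsWithStats(k)
for i in range(1,n):
    if st[i,4]>60: print(st[i]+np.array([390,130,0,0,0]),c[i]+[390,130])
```

```text
w2 panel front [-0.0002  0.0564] panel rear [0.0161 0.0565] housing front [0.0226 0.0823]
top housing front [0.0198 0.1537] [ 0.0235 -0.1564] back [0.2141 0.1616] [ 0.2474 -0.1688]
w3 housing [ 0.0311 -0.158 ] hub [0.6182 0.0678 0.081 ] vol [ 0.6284 -0.0111  0.074 ] fin tip [0.657  0.0553 0.081 ] handle [0.5151 0.0331 0.076 ]
[ 443  166   71   43 1224] [466.0931 185.4788]
[434 262  36  35 865] [450.7214 278.948 ]
[397 313  43  17 309] [411.9482 319.521 ]
```

The hub is at (.619,.067), with the fin about 24° past the unit's +x towards −y (θ≈3.56). Next I close the fingers and move in between the fin and the knob, high first.

```bash
python3 -m handwheel '[[0,0,0,0,0,0,-1],[-0.034,0.1,0,0,0,0,-1],[-0.034,0.22,0,0,0,0,-1],[-0.034,0.312,0,0,0,0,-1],[-0.034,0.312,0.1,0,0,0,-1],[-0.034,0.312,0.2,0,0,0,-1],[-0.034,0.312,0.2,0,0,0,-1],[-0.034,0.312,0.2,0,0,0,-1]]' 40
python3 - <<'E'
from h import *
np.set_printoptions(precision=4,suppress=True)
s=monitor.get_state();print(Ro.from_quat(s["tcp_rot"]).as_matrix())
ux=np.array([.9939,.11]);uy=np.array([-.11,.9939]);d=s["eef_pos"][:2]-[.619,.067];print(d@ux*1000,d@uy*1000)
w=eyes.camera_params("wrist");im=eyes.read_camera("wrist")
for X,c in (([.619,.067,.081],(255,0,0)),([*np.array([.619,.067])+.0164*ux-.0369*uy,.064],(0,255,0)),([.6284,-.0125,.074],(0,0,255))):
    cv2.circle(im,tuple(int(v) for v in proj(w,X)),3,c,-1)
cv2.imwrite("pics/w4.png",im[:,:,::-1])
E
```

```text
time: 14.95
eef_pos: [0.6375, 0.0323, 0.1568]
tcp_rot: [0.667, 0.745, -0.0, -0.0]
contact_force: [0.2, -0.5, 0.4]
opening: -0.001
finger_force: 0.0
[[-0.1105  0.9939 -0.0004]
 [ 0.9939  0.1105  0.    ]
 [ 0.0001 -0.0004 -1.    ]]
14.551057427938247 -36.49070249597634
```

View pics/w4.png

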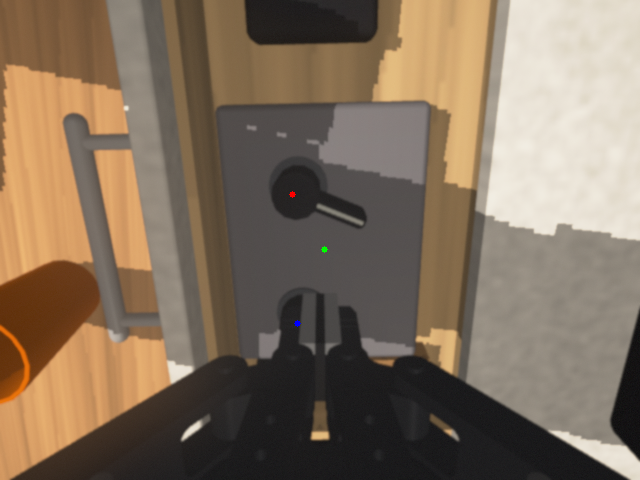

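The red marker sits about 5 px left of the hub (297,191), so I shift the axis to (.6215,.0685). The fin tip is at (362,220), and the closed fingers will land clear of both the knob and the fin.

```bash
python3 -m handwheel '[[0.002,0.011,0.09,0,0,0,-1],[0.002,0.011,0.16,0,0,0,-1],[0.002,0.011,0.184,0,0,0,-1],[0.002,0.011,0.184,0,0,0,-1],[0.021,0.013,0.184,0,0,0,-1],[0.034,0.03,0.184,0,0,0,-1],[0.052,0.044,0.184,0,0,0,-1],[0.072,0.052,0.184,0,0,0,-1],[0.094,0.055,0.184,0,0,0,-1]]' 40
python3 - <<'E'
from h import *
s=monitor.get_state()
ux=np.array([.9939,.11]);uy=np.array([-.11,.9939]);d=s["eef_pos"][:2]-[.6215,.0685];print(d@ux*1000,d@uy*1000,s["eef_pos"][2],s["contact_force"],s["wrist_torque"])
E
```

```text
time: 16.12
eef_pos: [0.6557, 0.0725, 0.0833]
tcp_rot: [0.667, 0.745, 0.0, 0.001]
contact_force: [-0.0, -2.8, 0.4]
opening: 0.001
finger_force: 1.2
34.41269561644619 0.2465752598008789 0.08332015521747492 [-0.01853963 -2.8343812   0.35449055] [-0.46834309 -0.07015953  0.02361267]
```

```bash
python3 -m handwheel '[[0.022,-0.003,0,0,0,0,-1],[0.043,-0.011,0,0,0,0,-1],[0.06,-0.025,0,0,0,0,-1],[0.074,-0.043,0,0,0,0,-1],[0.082,-0.063,0,0,0,0,-1],[0.085,-0.085,0,0,0,0,-1],[0.082,-0.107,0,0,0,0,-1],[0.074,-0.128,0,0,0,0,-1],[0.06,-0.145,0,0,0,0,-1],[0.049,-0.155,0,0,0,0,-1],[0.043,-0.159,0,0,0,0,-1],[0.043,-0.159,0,0,0,0,-1]]' 40
python3 - <<'E'
from h import *
s=monitor.get_state()
ux=np.array([.9939,.11]);uy=np.array([-.11,.9939]);d=s["eef_pos"][:2]-[.6215,.0685];print(d@ux*1000,d@uy*1000,s["eef_pos"][2],s["contact_force"],s["wrist_torque"])
E
```

```text
time: 17.62
eef_pos: [0.5896, 0.0818, 0.0829]
tcp_rot: [0.667, 0.745, -0.001, -0.0]
contact_force: [0.0, -0.4, 0.0]
opening: 0.003
finger_force: 0.0
-30.240887577345354 16.6925358080182 0.08293726036549391 [ 0.04708665 -0.35606878  0.01478196] [-0.00543896 -0.01351048 -0.05022449]
```

```bash
python3 -m handwheel '[[-0.005,0,0,0,0,0,-1],[-0.01,0,0,0,0,0,-1],[-0.01,0,0,0,0,0,-1]]' 40; python3 -m handwheel '[[-0.005,0,0,0,0,0,-1],[-0.009,0,0,0,0,0,-1],[-0.009,0,0,0,0,0,-1]]' 40
```

```text
time: 18.0
eef_pos: [0.5901, 0.0782, 0.0828]
tcp_rot: [0.667, 0.745, -0.0, -0.0]
contact_force: [-0.3, 1.0, 0.1]
opening: -0.001
finger_force: 0.5
time: 18.38
eef_pos: [0.5902, 0.0773, 0.0829]
tcp_rot: [0.667, 0.745, 0.002, -0.002]
contact_force: [-0.6, 10.0, 0.4]
opening: -0.001
finger_force: 4.7
```

The finger stopped after 1 mm with 10 N, so the fin is at its end stop. Now I retreat and look.

```bash
python3 -m handwheel '[[0.02,0,0,0,0,0,-1],[0.05,0,0,0,0,0,-1],[0.05,0,-0.1,0,0,0,-1],[0.05,0,-0.22,0,0,0,-1],[0.05,0,-0.32,0,0,0,-1],[-0.04,-0.1,-0.32,0,0,0,-0.3],[-0.089,-0.199,-0.32,0,0,0,-0.3],[-0.089,-0.199,-0.32,0,0,0,-0.3],[-0.089,-0.199,-0.32,0,0,0,-0.3]]' 40
python3 - <<'E'
from h import *
import pickle
np.set_printoptions(precision=4,suppress=True)
w=eyes.camera_params("wrist");im=eyes.read_camera("wrist");cv2.imwrite("pics/w5.png",im[:,:,::-1]);pickle.dump(w,open("w5.pkl","wb"))
for o in (.137,.130,.145):
    h=np.array([.651,.048,.076])+np.array([-.9939,-.11,0])*o;print(o,h,proj(w,h),shift([h[0],h[1],.074]))
E
```

```text
time: 19.5
eef_pos: [0.5163, 0.0306, 0.2117]
tcp_rot: [0.667, 0.745, 0.0, 0.001]
contact_force: [-0.2, 1.3, -0.3]
opening: 0.351
finger_force: 0.0
0.137 [0.5148 0.0329 0.076 ] [318.5578 223.009 ] [ 0.0061 -0.0042  0.3442  0.      0.      0.    ]
0.13 [0.5218 0.0337 0.076 ] [328.7655 223.0004] [0.0061 0.0133 0.3443 0.     0.     0.    ]
0.145 [0.5069 0.0321 0.076 ] [306.8907 223.0187] [ 0.0061 -0.0242  0.3442  0.      0.      0.    ]
```

View pics/w5.png

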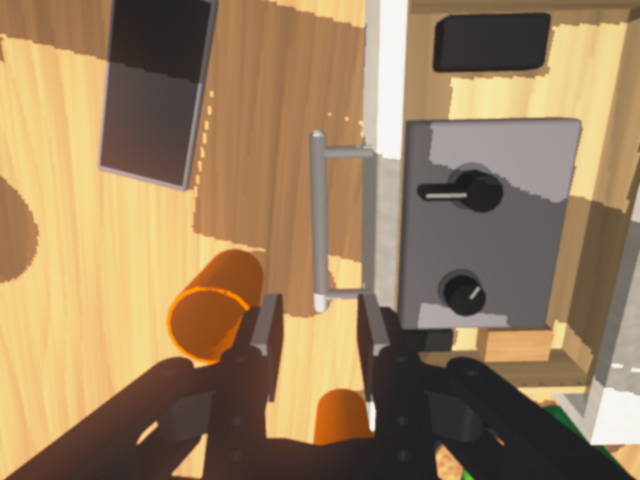

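The fin now points straight at the drawer front: tip at (420,190), hub at (481,190). The knob at (465,295) is untouched and the handle is at u≈319. I grip it and push the drawer shut.

```bash
python3 -m handwheel '[[0.006,-0.004,0.1,0,0,0,-0.3],[0.006,-0.004,0.2,0,0,0,-0.3],[0.006,-0.004,0.3,0,0,0,-0.3],[0.006,-0.004,0.344,0,0,0,-0.3],[0.006,-0.004,0.344,0,0,0,-0.3],[0.006,-0.004,0.344,0,0,0,-1],[0.006,-0.004,0.344,0,0,0,-1],[0.006,-0.004,0.344,0,0,0,-1],[0.006,-0.004,0.344,0,0,0,-1]]' 40 && python3 -m handwheel '[[0,0.03,0,0,0,0,-1],[0,0.08,0,0,0,0,-1],[0,0.14,0,0,0,0,-1],[0,0.2,0,0,0,0,-1],[0,0.26,0,0,0,0,-1],[0,0.3,0,0,0,0,-1],[0,0.32,0,0,0,0,-1],[0,0.335,0,0,0,0,-1],[0,0.345,0,0,0,0,-1],[0,0.345,0,0,0,0,-1]]' 40 && python3 -m handwheel '[[0,0.006,0,0,0,0,-1],[0,0.012,0,0,0,0,-1],[0,0.016,0,0,0,0,-1],[0,0.016,0,0,0,0,-1]]'
```

```text
time: 20.68
eef_pos: [0.5159, 0.0329, 0.0746]
tcp_rot: [0.667, 0.745, 0.002, 0.002]
contact_force: [4.9, 2.6, -2.4]
opening: 0.111
finger_force: 38.9
time: 21.92
eef_pos: [0.6507, 0.0507, 0.0746]
tcp_rot: [0.667, 0.745, 0.001, -0.002]
contact_force: [-1.8, 7.3, 4.2]
opening: 0.114
finger_force: 39.9
time: 22.42
eef_pos: [0.6566, 0.0515, 0.0746]
tcp_rot: [0.667, 0.745, 0.001, -0.003]
contact_force: [-2.5, 7.4, 5.4]
opening: 0.112
finger_force: 40.0
```

The drawer has gone past where it started, so it was slightly open at first. I keep pushing until the stop.

```bash
python3 -m handwheel '[[0,0.005,0,0,0,0,-1],[0,0.01,0,0,0,0,-1],[0,0.01,0,0,0,0,-1]]'; python3 -m handwheel '[[0,0.005,0,0,0,0,-1],[0,0.01,0,0,0,0,-1],[0,0.01,0,0,0,0,-1]]'
```

```text
time: 22.8
eef_pos: [0.6598, 0.0519, 0.0746]
tcp_rot: [0.667, 0.745, -0.0, -0.003]
contact_force: [-6.3, 7.9, 7.5]
opening: 0.108
finger_force: 40.2
time: 23.18
eef_pos: [0.6599, 0.0519, 0.0745]
tcp_rot: [0.666, 0.746, -0.005, -0.008]
contact_force: [-18.4, 4.6, 15.2]
opening: 0.11
finger_force: 41.1
```

Total travel is 0.145 m with 18 N at the stop, so the drawer is fully shut and had been fully open. I release and retreat.

```bash
python3 -m handwheel '[[0,-0.007,0,0,0,0,-1],[0,-0.008,0,0,0,0,-0.3],[0,-0.008,0,0,0,0,-0.3],[0,-0.008,0,0,0,0,-0.3],[0,-0.008,-0.1,0,0,0,-0.3],[0,-0.008,-0.25,0,0,0,-0.3],[0,-0.008,-0.4,0,0,0,-0.3],[0,-0.1,-0.5,0,0,0,-0.3],[0,-0.25,-0.5,0,0,0,-0.3],[0,-0.35,-0.5,0,0,0,-0.3],[0,-0.35,-0.5,0,0,0,-0.3]]'
python3 - <<'E'
from h import *
w=eyes.camera_params("wrist");a=eyes.read_camera("wrist");b=eyes.read_camera("scene");im=np.hstack([cv2.resize(a,(400,300)),cv2.resize(b,(400,300))]);t=eyes.read_camera("top")
im=np.vstack([im,np.hstack([cv2.resize(t,(400,300)),cv2.resize(t[180:330,120:320],(400,300))])])
cv2.imwrite("pics/f.png",im[:,:,::-1])
h=np.array([.651,.048,.076])+np.array([.9939,.11,0])*.008;print(proj(w,h)*.625)
E
```

```text
time: 24.55
eef_pos: [0.5239, 0.0339, 0.2733]
tcp_rot: [0.667, 0.745, -0.001, -0.0]
contact_force: [0.1, -0.1, 0.5]
opening: 0.347
finger_force: 0.0
[302.17300517 127.60339703]
```

View pics/f.png

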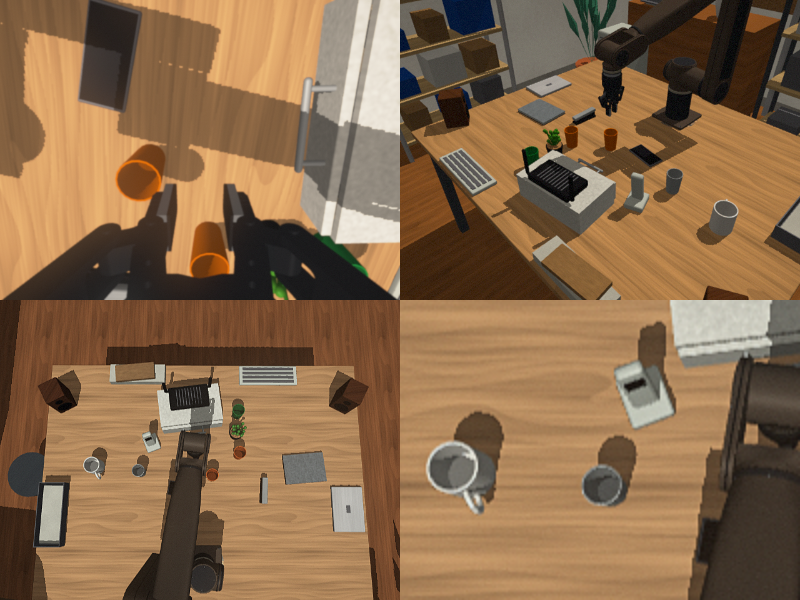

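The drawer is shut, with no gap at the housing and the handle at (303,125), where a shut drawer should put it. The tumbler stands upright on bare desk at (603,485), and everything else is unmoved.

```bash
python3 -c "
from plant import ctrl
print(ctrl.sign_off())"
```

```text
the job is handed in; nothing more can be done
None
```

The job is done and handed in at about 25 s of the 67 s limit: the tumbler stands upright on bare desk to the left, the drawer was pulled fully open, the dimmer is at its anticlockwise stop, the drawer is fully shut, and the round knob and everything else were left alone.

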